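# Release the latched key

### The job

One of the four identical keys on the grey switch box has been left latched down. Find it (with the shut fingertips you may feel for it by tapping the keys lightly), then press that key right down and let go so that it unlatches and springs up level with the others. Give the other keys no more than a light tap (less than half way down), pick nothing up, and leave the timer, the vial and the marker where they are.

Things in the scene. Friction and masses are not known exactly. Their poses are not given: they have to be found in the camera images.
- key_row: Grey switch box fixed to the bench, 80 (x) x 226 (y) x 45 mm high, with four identical ivory keys in a row along its own y axis, 50 mm apart; origin at the centre of its underside on the bench, z up, x to its back. Between the keys is a flat face plate 45 mm above the bench. The box stays level but is placed and turned anew each time. Exactly one of the keys is latched down at the start; which one differs each time.
- key_1_top (a point): Centre of the top face of key 1, leftmost as the robot sees it (+y end of the box); it moves with the key. The cap is 34 mm (box x) by 26 mm (box y); its top is 60 mm above the bench when the key is up, about 54.5 mm when it is latched, and 51 mm when it is pressed to its stop.
- key_2_top (a point): Centre of the top face of key 2, second from the left; it moves with the key. The cap is 34 mm (box x) by 26 mm (box y); its top is 60 mm above the bench when the key is up, about 54.5 mm when it is latched, and 51 mm when it is pressed to its stop.
- key_3_top (a point): Centre of the top face of key 3, third from the left; it moves with the key. The cap is 34 mm (box x) by 26 mm (box y); its top is 60 mm above the bench when the key is up, about 54.5 mm when it is latched, and 51 mm when it is pressed to its stop.
- key_4_top (a point): Centre of the top face of key 4, rightmost (-y end of the box); it moves with the key. The cap is 34 mm (box x) by 26 mm (box y); its top is 60 mm above the bench when the key is up, about 54.5 mm when it is latched, and 51 mm when it is pressed to its stop.
- key_1 (a joint): How far key 1 is down, in m: 0 up, about 0.0055 latched, 0.009 at the stop. A spring pushes it up with 1.6 N at 0 and 0.8 N more for each mm (about 6 N at the latched depth, 9 N at the stop). A key that is up gives way at once to a light tap and comes back; the latched key does not give until about 6 N. Pressed to the stop and let go, the latched key unlatches (its catch slips out by 0.0085) and springs up to 0; the others come back up, never latching.
- key_2 (a joint): How far key 2 is down, in m: 0 up, about 0.0055 latched, 0.009 at the stop. A spring pushes it up with 1.6 N at 0 and 0.8 N more for each mm (about 6 N at the latched depth, 9 N at the stop). A key that is up gives way at once to a light tap and comes back; the latched key does not give until about 6 N. Pressed to the stop and let go, the latched key unlatches (its catch slips out by 0.0085) and springs up to 0; the others come back up, never latching.
- key_3 (a joint): How far key 3 is down, in m: 0 up, about 0.0055 latched, 0.009 at the stop. A spring pushes it up with 1.6 N at 0 and 0.8 N more for each mm (about 6 N at the latched depth, 9 N at the stop). A key that is up gives way at once to a light tap and comes back; the latched key does not give until about 6 N. Pressed to the stop and let go, the latched key unlatches (its catch slips out by 0.0085) and springs up to 0; the others come back up, never latching.
- key_4 (a joint): How far key 4 is down, in m: 0 up, about 0.0055 latched, 0.009 at the stop. A spring pushes it up with 1.6 N at 0 and 0.8 N more for each mm (about 6 N at the latched depth, 9 N at the stop). A key that is up gives way at once to a light tap and comes back; the latched key does not give until about 6 N. Pressed to the stop and let go, the latched key unlatches (its catch slips out by 0.0085) and springs up to 0; the others come back up, never latching.
- timer: Loose white timer, 66 x 66 x 24 mm, beside the left end of the box; origin at the centre of its underside. To be left alone.
- vial: Loose glass vial with a black cap, 19 mm in diameter, 54 mm tall, standing beside the right end of the box; origin at the centre of its foot. To be left alone.
- marker: Loose black and white marker pen, 135 mm long, 17 mm thick, lying behind the box; origin on its underside at its middle. To be left alone.

How it is judged:
By the outcome, as a careful person would: the job done as asked, in the order asked, and still so for the second after the job is handed in, with the robot touching nothing.
It also fails if it takes over 51 s, if anything falls off the work surface, if the arm or the gripper's body presses on something with over 40 N, if the wrist force passes 120 N, or if a joint passes its speed limit or range.

### The arm

A 6-joint arm with a two-finger parallel gripper is mounted at the origin on a cart in front of the work surface, level with it; the furniture and walls round the work are solid. World frame = base frame: x ahead of the robot, y to its left, z up, the work surface at z = 0. Lengths are in m, angles in rad, forces in N, time in s.
With the tool pointing down it reaches from about 0.375 to 0.925 m from the base axis. Payload 5.7 kg.
Tool frame: the origin (TCP) lies midway between the tips of the shut fingers; the grasp point (between the pads) lies env.hold_point_z behind it (env.hold_point_z is the distance from the TCP to the grasp point, in m); z points along the fingers, x is the direction in which the jaws open and shut, and the axes are right-handed (so a half turn about z gives the same grasp; the last joint's range is limited). The gripper opens to 85 mm and grips with 20 to 120 N. Pads are 22 mm wide; open, the fingers measure 114 mm over their backs; the gripper's body (76 mm by 85 mm) begins 54 mm behind the grasp point. The pads swing forward as they close: fully open they stand 13 mm farther back than shut.
Start: joints at [-1.441, 0.359, 1.51, -0, 1.272, -0.115], TCP at [0.145, -0.582, 0.231] pointing down, gripper open.
Joint ranges: [-2.97, 2.97], [-1.01, 2.36], [0.21, 2.38], [-0.96, 4.11], [0.2, 2.71], [-2.98, 2.98]. Speed limits (rad/s): [2.39, 2.39, 3.14, 3.14, 3.14, 3.14].

### API

Orientations are given as a 3x3 rotation matrix whose columns are the frame's x, y, z axes.
In Python, from cell import env gives the robot as it stands.
- The arm moves only by the tool servo_tool, never from a script. Its argument "steps" is a list that holds one entry, the list of rows, each a list of 7 numbers: the shift along the tool's x, y, z in mm, then the turn, a rotation vector about the tool's x, y, z in units of 5 degrees (1.0 is 5 degrees), then the finger opening in mm, from 0 to 85.4. A call has 1 to 8 rows; each row shifts and turns the commanded pose from where the row before left it, along the tool's axes as they then stand; what a row does not reach is not made up. A row lasts 1/10 s, in which the tool goes at most 50 mm and 8.59 degrees, less where a joint would pass 70% of its speed; a pose out of reach is approached as far as the arm can. A call is refused whole if a number of a shift passes 50 or a number of a turn 1, either way. A call with a gripper value outside its range is refused whole. The fingers move at their own pace and stop on an object; "squeeze" is the grip in N (left out, the last holds). Time passes only in rows, so rows that do not move let the fingers close. It gives the time, the measured TCP pose, the force and the opening at its end, in the units of the state.
- env.read_state(): the state, without advancing time (a new reading comes with each control period).
- env.capture(name): name is "scene" or "top" or "wrist"; returns a dict with "pixels" (420x560x3 uint8, red, green, blue), "fx", "fy", "cx", "cy" (pixels), "R" (3x3) and "t" (3): a world point X has camera coordinates R X + t; the wrist camera has in their place "hand_eye" (4x4, takes a point from camera to tool coordinates, whose origin is the TCP and whose axes are the tool frame's). Camera axes: x right, y down, z forward; pixel columns grow to the right and rows downward; lengths in m; the calibration is good to about 2 mm. A picture is of the moment at which its call begins: read the wrist's pose just before it. There is no depth.
- env.job_done(): hands the job in, once; it reports no verdict.
Trained networks look in a picture, given as the dict that the camera call returned (one of the last four; its "shot" number tells which), for a name from the list of things; names that differ only in an ending like _2 or _b are one class to them, and where a whole thing is asked for, a point or a joint stands for the part that bears it (a point fixed in the world has none). Each returns a list of dicts, best first, with "conf" (0 to 1); they miss things now and then, are a little off and sometimes report something else, mostly with a low value. They report only what shows in the picture. A call takes as long as a camera call.
- env.cut_out(picture, thing): "region" (420x560 bool, what is visible of it) and "extent" ([left, top, right, bottom] in pixels, round what is visible of it).
- env.mark_of(picture, thing): "xy" ([column, row] in pixels: a listed point, or the origin of a listed thing).
The state is a dict: "clock": time; "q": joint angles; "qvel": joint speeds; "joint_torque": joint torques, N m; "tcp_pos": TCP position; "tool_rot": TCP orientation; "ft_force": force on the tool from outside, world axes, zero at the start; "moment": the same for the moment, N m; "opening": opening from 0.0 (shut) to 1.0 (fully open).
Only numpy, scipy, OpenCV 4.12 (cv2) and the standard library are available. Lean on these libraries where they do the work, as an engineer would, in place of code of your own. Each camera call takes 0.05 s, during which the arm holds its last target.

## Working session

There is one attempt and no reset: what is moved stays moved. The work goes in short steps, Python scripts to look and compute and a tool call to move; the robot and the scene stay as the last step left them, time stands still between calls to the robot, and variables do not carry over. Pictures are saved under pics/ and viewed, and the job is handed in when it is done.

Besides the shell and the picture viewer there is one more tool, called after "Call:" as name(argument=value, ...) on one line, values as JSON. servo_tool: Moves the arm, as the interface text tells. Its arguments: {"type":"object","properties":{"steps":{"type":"array","items":{"type":"array","items":{"type":"array","items":{"type":"number"}}}},"squeeze":{"type":"number"}},"required":["steps"]}

```bash
mkdir -p pics; ls; python3 - <<'E'
from cell import env
import cv2,numpy as np,pickle
s=env.read_state(); print(s)
for n in ("scene","top"):
    p=env.capture(n); pickle.dump(p,open(f"pics/{n}0.pkl","wb"))
    cv2.imwrite(f"pics/{n}0.png",p["pixels"][:,:,::-1])
    print(n,{k:v for k,v in p.items() if k!="pixels"})
    for t in ("key_1_top","key_row","timer","vial","marker"):
        print(t,[(np.round(d["xy"],1),round(d["conf"],2)) for d in env.mark_of(p,t)])
E
```

```text
pics
{'clock': 0.0, 'q': array([-1.44109835e+00,  3.59537622e-01,  1.51151653e+00, -1.65647238e-05,
        1.27250582e+00, -1.15098853e-01]), 'qvel': array([ 7.05718237e-04, -1.91668889e-03,  3.06595618e-04,  2.08886732e-05,
        1.97845007e-03, -4.06185584e-05]), 'joint_torque': array([ 1.04240895e-03, -5.27627885e+01, -2.78617448e+01,  2.28347108e-05,
        1.33094232e-02,  2.03330080e-05]), 'tcp_pos': array([ 0.14530747, -0.58138268,  0.23040219]), 'tool_rot': array([[ 2.42363688e-01, -9.70185431e-01, -2.70142881e-04],
       [-9.70183496e-01, -2.42363747e-01,  1.94874849e-03],
       [-1.95612023e-03, -2.10217706e-04, -9.99998065e-01]]), 'ft_force': array([ 0.69459832, -0.50235425, -0.047147  ]), 'moment': array([ 0.01429461,  0.00454741, -0.00434167]), 'opening': 1.0055169740982028}
scene {'fx': 421.01150062952735, 'fy': 421.01150062952735, 'cx': 275.08277556309264, 'cy': 205.1577697388265, 'R': array([[ 0.6132886 , -0.78985055, -0.00363422],
       [-0.40437888, -0.31002564, -0.86044281],
       [ 0.67849452,  0.52916936, -0.50953407]]), 't': array([-0.32699567,  0.27052358,  0.51052211]), 'shot': 1}
key_1_top [(array([223.1, 210.1]), 0.44)]
key_row [(array([254.9, 248.3]), 0.58)]
timer [(array([187.6, 218.2]), 0.7), (array([289.2, 223.3]), 0.5)]
vial [(array([330.8, 278.3]), 0.55)]
marker [(array([292.6, 226.1]), 0.77), (array([260.9, 224.9]), 0.64), (array([226.1, 209.5]), 0.29)]
top {'fx': 445.13797740845433, 'fy': 445.13797740845433, 'cx': 280.37891363193245, 'cy': 208.99513495499127, 'R': array([[-0.00550039, -0.99982843,  0.01768769],
       [-0.99695323,  0.00410658, -0.07789351],
       [ 0.07780751, -0.01806224, -0.99680477]]), 't': array([0.01220346, 0.54880426, 0.8859778 ]), 'shot': 2}
key_1_top [(array([244.1, 246.8]), 0.64)]
key_row [(array([283.9, 247.2]), 0.89)]
timer [(array([192.5, 251.1]), 0.89)]
vial [(array([368.5, 247.6]), 0.4)]
marker [(array([286.7, 201.4]), 0.63)]
```

View pics/scene0.png

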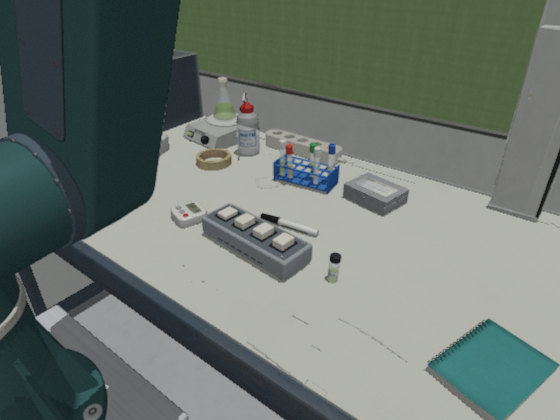

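View pics/top0.png

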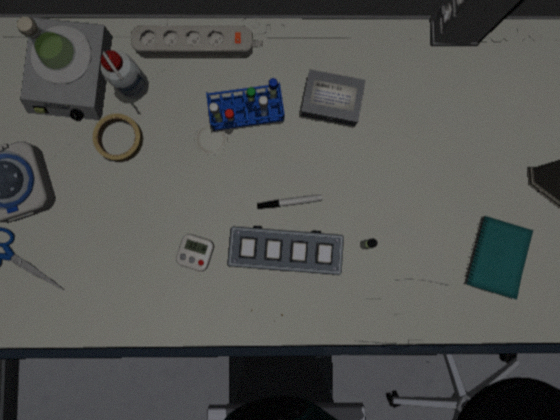

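The scene view shows the box with keys at about (228,213), (244,221), (263,231) and (284,242). In the top view they are at (248,248), (273,250), (299,251) and (324,253). I'll locate them more precisely.

```bash
cat > h.py <<'E'
import numpy as np,cv2,pickle
def ray(p,uv,z):
    R,t=p["R"],p["t"]; d=R.T@np.array([(uv[0]-p["cx"])/p["fx"],(uv[1]-p["cy"])/p["fy"],1]); c=-R.T@t
    return c+d*(z-c[2])/d[2]
def proj(p,X):
    c=p["R"]@X+p["t"]; return np.array([c[0]/c[2]*p["fx"]+p["cx"],c[1]/c[2]*p["fy"]+p["cy"]])
E
python3 - <<'E'
from h import *
p=pickle.load(open("pics/top0.pkl","rb")); im=p["pixels"]
print(im[248,240:340:6].tolist()[:6])
c=im[225:275,225:350]; cv2.imwrite("pics/tz.png",cv2.resize(c[:,:,::-1],None,fx=6,fy=6,interpolation=cv2.INTER_CUBIC))
g=(im.min(2)>120).astype(np.uint8); m=np.zeros_like(g); m[234:268,234:338]=g[234:268,234:338]
n,l,st,ce=cv2.connectedComponentsWithStats(m)
P=[]
for i in range(1,n):
    if st[i,4]>60:
        X=ray(p,ce[i],0.06);P.append(X);print(ce[i],st[i],X.round(4), cv2.minAreaRect(np.argwhere(l==i)[:,::-1].astype(np.float32)))
s=pickle.load(open("pics/scene0.pkl","rb")); c=s["pixels"][195:275,190:320]; cv2.imwrite("pics/sz.png",cv2.resize(c[:,:,::-1],None,fx=6,fy=6,interpolation=cv2.INTER_CUBIC))
for X in P: print(proj(s,X).round(1))
E
```

```text
[[37, 39, 34], [126, 127, 130], [131, 128, 129], [62, 63, 70], [46, 55, 57], [126, 125, 130]]
[247.35       247.47142857] [242 241  11  14 140] [0.4714 0.0746 0.06  ] ((247.0, 247.5), (13.0, 10.0), 90.0)
[272.88652482 249.18439716] [268 242  11  15 141] [0.4678 0.0252 0.06  ] ((273.0, 249.0), (14.0, 10.0), 90.0)
[298.70629371 251.34265734] [293 244  12  15 143] [ 0.4634 -0.0248  0.06  ] ((298.75, 251.25001525878906), (10.411609649658203, 14.123575210571289), 5.19442892074585)
[324.17021277 253.17021277] [319 246  11  15 141] [ 0.4596 -0.0742  0.06  ] ((324.0, 253.0), (14.0, 10.0), 90.0)
[226.4 207.7]
[243.8 216.5]
[262.5 226.3]
[282.5 236.5]
```

View pics/sz.png

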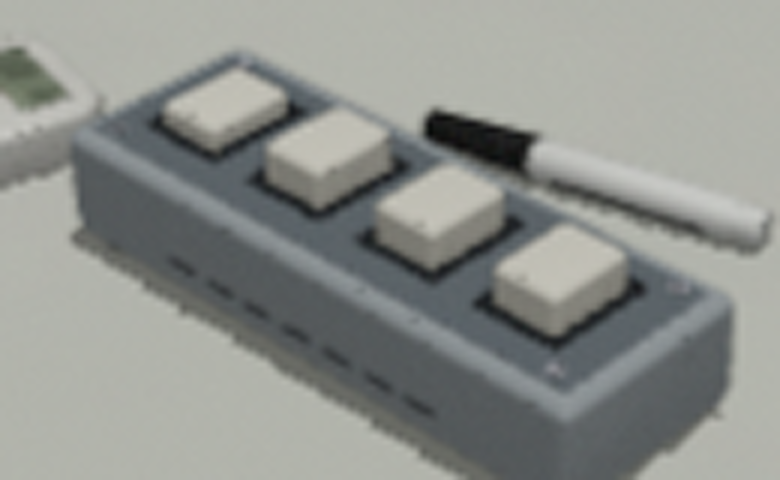

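View pics/tz.png

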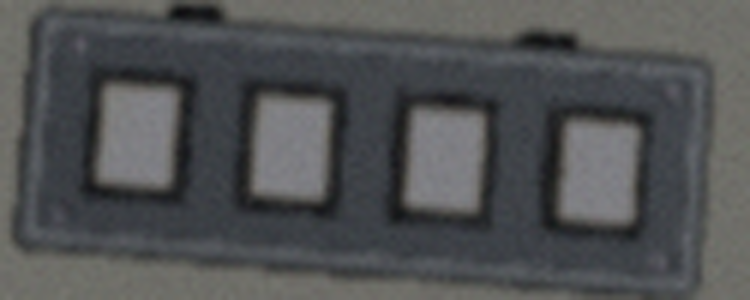

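Key 1, the leftmost, shows a visibly shorter side face, so it looks like the latched one. I'll move over with the fingers shut and verify there.

Call:
servo_tool(steps=[[[-30, -40, 0, 0, 0, 0, 0], [-30, -40, 0, 0, 0, 0, 0], [-30, -40, 0, 0, 0, 0, 0], [-30, -40, 0, 0, 0, 0, 0], [-30, -40, 0, 0, 0, 0, 0], [-30, -40, 0, 0, 0, 0, 0], [-30, -40, 0, 0, 0, 0, 0], [-30, -40, 0, 0, 0, 0, 0]]])

```text
clock: 1.4
tcp_pos: [0.3987, -0.2701, 0.2317]
tool_rot: [[0.242, -0.97, 0.001], [-0.97, -0.242, -0.001], [0.001, -0.001, -1.0]]
ft_force: [0.3, -0.9, 0.0]
opening: 0.004
```

Call:
servo_tool(steps=[[[-40, -20, 0, 0, 0, 0, 0], [-40, -20, 0, 0, 0, 0, 0], [-40, -20, 0, 0, 0, 0, 0], [-40, -20, 0, 0, 0, 0, 0], [-40, -20, 0, 0, 0, 0, 0], [-40, -20, 0, 0, 0, 0, 0], [-40, -20, 0, 0, 0, 0, 0], [0, 0, 0, 0, 0, 0, 0]]])

```text
clock: 2.2
tcp_pos: [0.4665, 0.0386, 0.2317]
tool_rot: [[0.247, -0.969, 0.001], [-0.969, -0.247, 0.002], [-0.002, -0.002, -1.0]]
ft_force: [-0.3, -0.5, -0.1]
opening: -0.002
```

Call:
servo_tool(steps=[[[0, 0, 0, 0, 0, 0.9, 0], [0, 0, 0, 0, 0, 0.9, 0], [0, 0, 0, 0, 0, 0.9, 0], [0, 0, 0, 0, 0, 1, 0], [0, 0, 0, 0, 0, 0, 0], [0, 0, 0, 0, 0, 0, 0]]])

```text
clock: 2.8
tcp_pos: [0.4656, 0.0334, 0.2314]
tool_rot: [[-0.076, -0.997, -0.0], [-0.997, 0.076, -0.0], [0.0, 0.0, -1.0]]
ft_force: [-0.0, 0.6, -0.4]
opening: 0.003
```

```bash
python3 - <<'E'
from cell import env
from h import *
s=env.read_state(); p=env.capture("wrist"); print(s["clock"],s["tcp_pos"],s["tool_rot"].round(4),s["ft_force"],s["opening"])
pickle.dump((s,p),open("pics/w1.pkl","wb")); cv2.imwrite("pics/w1.png",p["pixels"][:,:,::-1]); print(p["hand_eye"])
for t in ("key_1_top","key_row"):
  print(t,[(np.round(d["xy"],1),round(d["conf"],2)) for d in env.mark_of(p,t)])
tp=np.array([.4714,.0746,.06])
print("to key1 tool mm",(s["tool_rot"].T@(tp-s["tcp_pos"])*1000).round(1))
E
```

```text
2.8 [0.46557645 0.0333934  0.23136636] [[-7.620e-02 -9.971e-01 -0.000e+00]
 [-9.971e-01  7.620e-02 -1.000e-04]
 [ 1.000e-04  0.000e+00 -1.000e+00]] [-0.02143141  0.62747221 -0.40179391] 0.002693053635250419
[[ 9.99999881e-01  3.41143839e-05  4.86635667e-04  7.08044236e-05]
 [-1.78844539e-04  9.53733573e-01  3.00653023e-01 -7.77044507e-02]
 [-4.53864181e-04 -3.00653074e-01  9.53733465e-01 -1.42575416e-01]
 [ 0.00000000e+00  0.00000000e+00  0.00000000e+00  1.00000000e+00]]
key_1_top [(array([464.7, 143.1]), 0.68)]
key_row [(array([306.9, 163.2]), 0.67)]
to key1 tool mm [-41.5  -2.7 171.4]
```

View pics/w1.png

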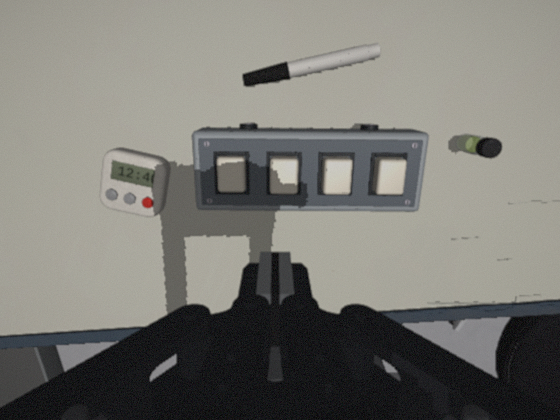

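The wrist view shows the four keys at about (232,174), (285,174), (337,175) and (390,175). The fingers are shut and the tool is aligned with the box. I'll cross-check the positions.

```bash
python3 - <<'E'
from h import *
s,p=pickle.load(open("pics/w1.pkl","rb"))
cv2.imwrite("pics/w1z.png",cv2.resize(p["pixels"][120:220,185:435,::-1],None,fx=3,fy=3,interpolation=cv2.INTER_CUBIC))
H=p["hand_eye"]
for uv,z in (((232,174),.0545),((285,174.5),.06),((337,175),.06),((390,175.5),.06)):
  d=np.array([(uv[0]-p["cx"])/p["fx"],(uv[1]-p["cy"])/p["fy"],1])
  c=s["tcp_pos"]+s["tool_rot"]@H[:3,3]; w=s["tool_rot"]@H[:3,:3]@d
  print((c+w*(z-c[2])/w[2]).round(4))
E
```

```text
[0.474  0.0728 0.0545]
[0.471  0.0232 0.06  ]
[ 0.4668 -0.0246  0.06  ]
[ 0.4626 -0.0735  0.06  ]
```

View pics/w1z.png

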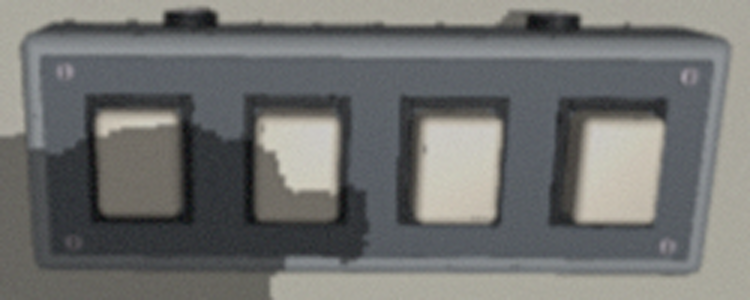

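Call:
servo_tool(steps=[[[-40, -4, 0, 0, 0, 0, 0], [0, 0, 40, 0, 0, 0, 0], [0, 0, 40, 0, 0, 0, 0], [0, 0, 40, 0, 0, 0, 0], [0, 0, 30, 0, 0, 0, 0], [0, 0, 10, 0, 0, 0, 0], [0, 0, 0, 0, 0, 0, 0], [0, 0, 0, 0, 0, 0, 0]]])

```text
clock: 3.75
tcp_pos: [0.4738, 0.0735, 0.0723]
tool_rot: [[-0.078, -0.997, 0.002], [-0.997, 0.078, 0.0], [-0.0, -0.001, -1.0]]
ft_force: [0.4, -0.4, 0.1]
opening: 0.002
```

Call:
servo_tool(steps=[[[0, 0, 5, 0, 0, 0, 0], [0, 0, 4, 0, 0, 0, 0], [0, 0, 0, 0, 0, 0, 0], [0, 0, 0, 0, 0, 0, 0]]])

```text
clock: 4.15
tcp_pos: [0.4729, 0.0735, 0.0626]
tool_rot: [[-0.078, -0.997, 0.0], [-0.997, 0.078, 0.0], [-0.0, -0.0, -1.0]]
ft_force: [0.5, 0.4, -0.1]
opening: -0.0
```

Call:
servo_tool(steps=[[[0, 0, 2, 0, 0, 0, 0], [0, 0, 2, 0, 0, 0, 0], [0, 0, 1, 0, 0, 0, 0], [0, 0, 0, 0, 0, 0, 0], [0, 0, 0, 0, 0, 0, 0]]])

```text
clock: 4.65
tcp_pos: [0.4727, 0.0735, 0.0573]
tool_rot: [[-0.078, -0.997, -0.0], [-0.997, 0.078, 0.0], [-0.0, 0.0, -1.0]]
ft_force: [0.4, 0.1, 0.2]
opening: -0.001
```

There is no force at z = 57.3 mm, where a key that was up would push back with nearly 4 N. So key 1 is down. I'll continue to first contact.

Call:
servo_tool(steps=[[[0, 0, 2, 0, 0, 0, 0], [0, 0, 2, 0, 0, 0, 0], [0, 0, 0, 0, 0, 0, 0], [0, 0, 0, 0, 0, 0, 0]]])

```text
clock: 5.05
tcp_pos: [0.473, 0.0735, 0.0536]
tool_rot: [[-0.078, -0.997, 0.0], [-0.997, 0.078, 0.0], [-0.0, -0.0, -1.0]]
ft_force: [-0.9, 0.8, 5.5]
opening: 0.004
```

Call:
servo_tool(steps=[[[0, 0, 1, 0, 0, 0, 0], [0, 0, 1, 0, 0, 0, 0], [0, 0, 1, 0, 0, 0, 0], [0, 0, 0, 0, 0, 0, 0], [0, 0, 0, 0, 0, 0, 0]]])

```text
clock: 5.55
tcp_pos: [0.4731, 0.0735, 0.051]
tool_rot: [[-0.078, -0.997, 0.001], [-0.997, 0.078, 0.0], [-0.0, -0.001, -1.0]]
ft_force: [-2.2, -0.6, 10.3]
opening: -0.003
```

Call:
servo_tool(steps=[[[0, 0, 1, 0, 0, 0, 0], [0, 0, 0.5, 0, 0, 0, 0], [0, 0, 0, 0, 0, 0, 0], [0, 0, 0, 0, 0, 0, 0]]])

```text
clock: 5.95
tcp_pos: [0.4733, 0.0735, 0.0508]
tool_rot: [[-0.078, -0.997, 0.002], [-0.997, 0.078, 0.0], [-0.0, -0.002, -1.0]]
ft_force: [-5.6, 0.2, 28.0]
opening: 0.005
```

The force rose to 28 N with no further travel, so the key is firmly at its stop. Now I'll release and look.

Call:
servo_tool(steps=[[[0, 0, -4, 0, 0, 0, 0], [0, 0, -6, 0, 0, 0, 0], [0, 0, -10, 0, 0, 0, 0], [0, 0, -40, 0, 0, 0, 0], [0, 0, -50, 0, 0, 0, 0], [0, 0, -50, 0, 0, 0, 0], [40, 4, 0, 0, 0, 0, 0], [0, 0, 0, 0, 0, 0, 0]]])

```text
clock: 6.75
tcp_pos: [0.4662, 0.0313, 0.2109]
tool_rot: [[-0.079, -0.997, 0.003], [-0.997, 0.079, -0.002], [0.002, -0.004, -1.0]]
ft_force: [-0.6, -0.1, -0.2]
opening: -0.001
```

Call:
servo_tool(steps=[[[0, 0, 0, 0, 0, 0, 0], [0, 0, 0, 0, 0, 0, 0], [0, 0, 0, 0, 0, 0, 0], [0, 0, 0, 0, 0, 0, 0]]])

```text
clock: 7.15
tcp_pos: [0.4653, 0.0345, 0.2082]
tool_rot: [[-0.077, -0.997, -0.001], [-0.997, 0.077, 0.0], [-0.0, 0.001, -1.0]]
ft_force: [0.6, 0.5, -0.2]
opening: 0.002
```

```bash
python3 - <<'E'
from cell import env
from h import *
s=env.read_state();print(s["clock"],s["tcp_pos"],s["ft_force"])
w=env.capture("wrist"); c=env.capture("scene"); t=env.capture("top")
a=cv2.resize(w["pixels"][120:220,185:435,::-1],(700,280),interpolation=cv2.INTER_CUBIC)
b=cv2.resize(c["pixels"][190:275,170:345,::-1],(700,310),interpolation=cv2.INTER_CUBIC)
cv2.imwrite("pics/after.png",np.vstack([a,b])); cv2.imwrite("pics/top1.png",t["pixels"][:,:,::-1])
for n in ("timer","vial","marker"):
  print(n,[(np.round(d["xy"],1),round(d["conf"],2)) for d in env.mark_of(c,n)],[(np.round(d["xy"],1),round(d["conf"],2)) for d in env.mark_of(t,n)])
E
```

```text
7.15 [0.46532903 0.03451879 0.20818072] [ 0.5547185   0.51809932 -0.2223543 ]
timer [(array([189. , 215.9]), 0.78)] []
vial [(array([331.5, 276.8]), 0.56)] [(array([369.4, 247. ]), 0.65), (array([285.1, 200.3]), 0.57)]
marker [(array([243. , 216.4]), 0.73), (array([289.4, 226.5]), 0.61)] [(array([285.1, 200.9]), 0.72)]
```

View pics/after.png

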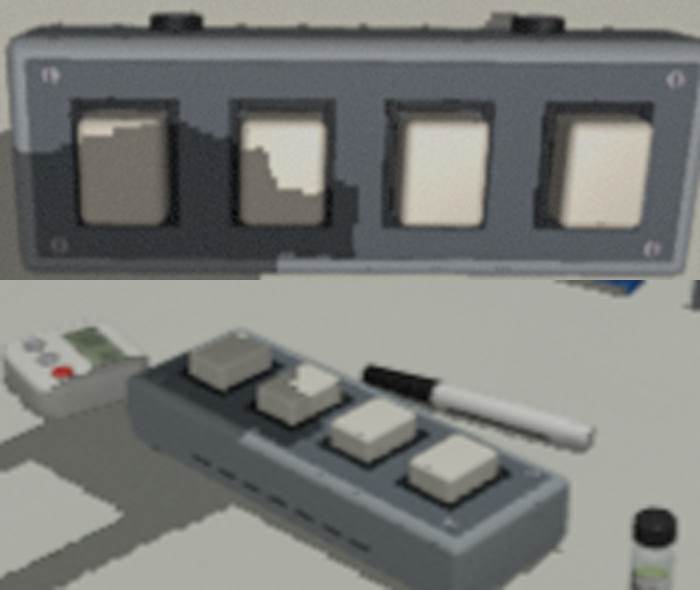

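Key 1 looks up now: in the wrist view its cap is as wide as the others, and in the scene view its side face is about as tall. The arm's shadow covers it, so I'll move clear and take the same view as at the start.

Call:
servo_tool(steps=[[[50, 0, 0, 0, 0, 0, 0], [50, 0, 0, 0, 0, 0, 0], [50, 0, 0, 0, 0, 0, 0], [50, 0, 0, 0, 0, 0, 0], [50, 0, 0, 0, 0, 0, 0], [50, 0, 0, 0, 0, 0, 0], [0, 0, 0, 0, 0, 0, 0], [0, 0, 0, 0, 0, 0, 0]]])

```text
clock: 8.4
tcp_pos: [0.4419, -0.2662, 0.2086]
tool_rot: [[-0.081, -0.997, -0.0], [-0.997, 0.081, 0.001], [-0.001, 0.0, -1.0]]
ft_force: [-0.8, 0.6, -0.6]
opening: -0.003
```

```bash
python3 - <<'E'
from cell import env
from h import *
c=env.capture("scene"); t=env.capture("top"); o=pickle.load(open("pics/scene0.pkl","rb"));ot=pickle.load(open("pics/top0.pkl","rb"))
f=lambda p:cv2.resize(p["pixels"][195:275,170:345,::-1],(600,274),interpolation=cv2.INTER_CUBIC)
cv2.imwrite("pics/cmp.png",np.vstack([f(o),f(c)]))
g=lambda p:cv2.resize(p["pixels"][180:280,170:385,::-1],(600,279),interpolation=cv2.INTER_CUBIC)
cv2.imwrite("pics/cmpt.png",np.vstack([g(ot),g(t)]))
E
```

```text
(no output)
```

View pics/cmp.png

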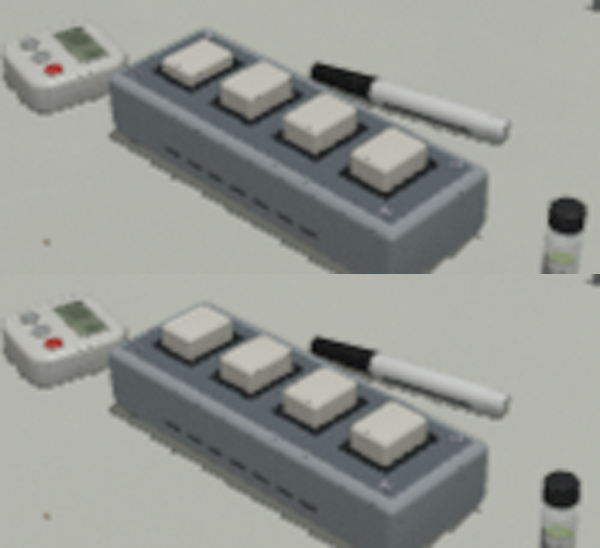

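View pics/cmpt.png

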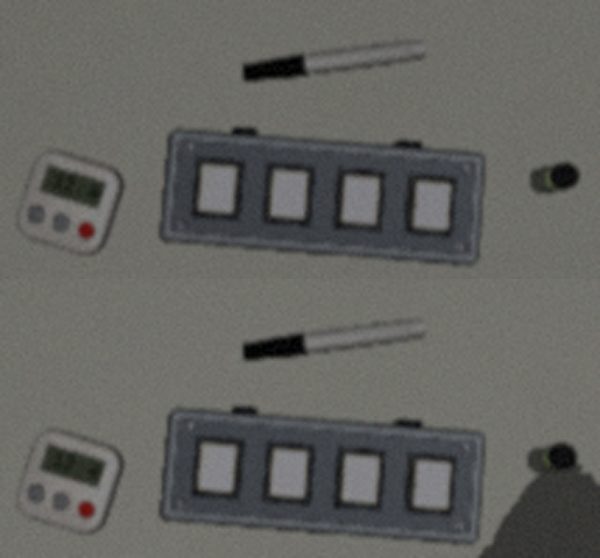

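Key 1 now stands level with the others, and the timer and marker are unchanged. The vial seems to have shifted about 1.5 px, so I'll check that before handing in.

```bash
python3 - <<'E'
from cell import env
from h import *
c=env.capture("scene"); t=env.capture("top"); o=pickle.load(open("pics/scene0.pkl","rb"));ot=pickle.load(open("pics/top0.pkl","rb"))
f=lambda p:cv2.resize(p["pixels"][245:290,310:355,::-1],(380,380),interpolation=cv2.INTER_NEAREST)
g=lambda p:cv2.resize(p["pixels"][225:270,345:390,::-1],(380,380),interpolation=cv2.INTER_NEAREST)
h=lambda a,b:np.hstack([a,b])
cv2.imwrite("pics/v.png",cv2.resize(np.vstack([h(f(o),f(c)),h(g(ot),g(t))]),(600,600)))
for a,b,r,n in ((o,c,(250,285,322,345),"scene"),(ot,t,(238,252,360,380),"top")):
  for p in (a,b):
    m=p["pixels"][r[0]:r[1],r[2]:r[3]].max(2)<(45 if n=="scene" else 35); q=np.argwhere(m); print(n,m.sum(),q.mean(0)+[r[0],r[2]])
  sh=cv2.phaseCorrelate(a["pixels"][250:285,315:350].mean(2),b["pixels"][250:285,315:350].mean(2)) if n=="scene" else 0
  print(sh)
w,z=[env.cut_out(p,"vial") for p in (c,t)]
print([(d["extent"],d["conf"]) for d in w],[(d["extent"],d["conf"]) for d in z])
E
```

```text
scene 48 [259.0625     334.66666667]
scene 63 [258.44444444 333.3015873 ]
((-1.044880711060138, -0.03912254505200252), 0.9144411789731105)
top 56 [242.73214286 371.71428571]
top 63 [243.52380952 370.84126984]
0
[([328.0, 252.3, 341.3, 287.1], 0.9)] []
```

View pics/v.png

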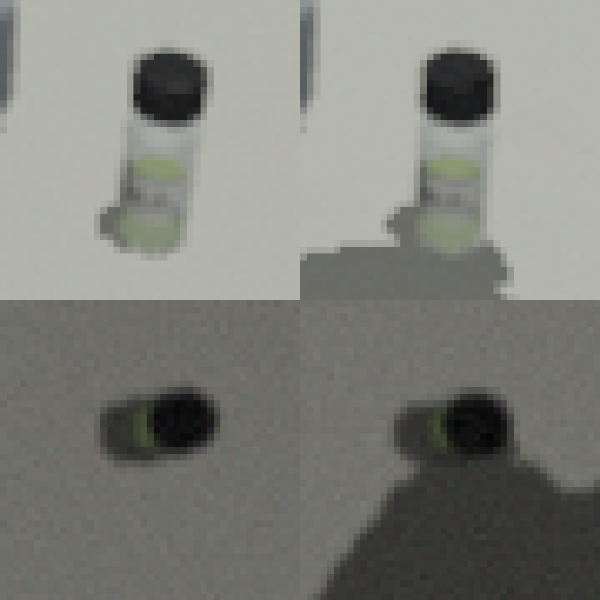

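The vial's foot is in the same place. At t = 0 it stood tilted by a few degrees and then settled upright by itself. The arm passed well above it (TCP at 0.21 m or higher) and never touched it. Handing in.

```bash
python3 -c "
from cell import env
print(env.read_state()['clock'],env.job_done())"
```

```text
the job is handed in; nothing more can be done
8.7 None
```

Key 1, the leftmost, was the latched one. I pressed it to its stop and let go, and it sprang up level with the others. I handed the job in at 8.7 s.

- **Finding the key:** In the first picture key 1's cap stood visibly lower than the rest. Touch confirmed it: there was no contact at 57 mm, and it resisted with about 5.5 N near 54 mm. I did not touch the other keys.
- **Pressing it:** The key reached its stop at about 51 mm, with the measured force rising to 28 N. I then lifted straight up and moved clear.
- **Last checks:** The before and after pictures from both fixed cameras show key 1 now level with the others. The timer and marker have not moved. I judged the key's height by eye and did not tap it again.
- **One disagreement:** The vial's cap moved about 1 px between the first and last pictures. Its foot stayed put, and it was leaning slightly in the first picture and upright in the last. The arm never touched it, so I take this as the vial settling by itself.

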